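# Set up a goldsmith's bench for doming and flattening

## Task

Set up the bench for doming: put the flat steel bench block in the middle of the black rubber pad, square with it, and the steel doming block in the middle of the wooden round, big hollow still facing up. Lay the larger doming punch on the bench midway between the pad and the round, and the brass hammer just to the right (seen from the robot) of whichever of the two stands on the right, its head level with the middle of that one and about 40 mm clear of it; both tools square to the row, with the punch's ball and the hammer's head away from the robot. Leave the smaller punch, the dish of copper blanks and the bur stand where they are, and set things down without dropping them.

Things in the scene. Friction and masses are not known exactly. Their poses are not given: they have to be found in the camera images.
- rubber_pad: Fixed support: square black rubber pad, 100 x 100 mm, 25 mm high. Origin: centre of its underside. Pad and wooden round stand side by side, centres 240 to 260 mm apart, either one on the left. The row is turned by up to 0.1 rad and the pad turns with it: its x axis points away from the robot, square to the row (within 0.05 rad), its y axis left along the row.
- wood_round: Fixed support: round slice of pale end-grain wood with a dark bark edge, diameter 110 mm, 30 mm high, flat top. Origin: centre of its underside; axes parallel to the pad's.
- bench_block: To be moved: flat square polished steel bench block, 60 x 60 x 18 mm, 0.5 kg. Origin at the centre of its underside; x and y along its sides, z up.
- doming_block: To be moved: steel doming block, a 44 mm cube, 0.6 kg, one big round hollow (diameter 28 mm) in its top and smaller hollows in the side faces. Origin at the centre of its underside; x and y along its sides, z up.
- punch_large: To be moved: the larger steel doming punch, lying down: ball of diameter 24 mm on a square shank 11 mm wide, 0.1 kg. Origin on the bench under the shank, near the balance point: grip there, across y. x points along the shank to the ball, whose centre is at x = +34 mm, 12 mm high; tail at x = -44 mm. The shank droops to the tail: its middle line is 9 mm high at the origin, 5.5 mm at the tail.
- punch_small: To be left alone: the smaller doming punch, same form: ball of diameter 14 mm at x = +34 mm, square shank 9 mm wide with its tail at x = -44 mm. Loose.
- hammer: To be moved: brass hammer lying flat, 0.42 kg. Head: brass cylinder, diameter 30, 60 mm long, along the hammer's y. Origin on the bench under the head's middle; x points from handle to head. Wooden handle towards -x, its middle line 15 mm high: diameter 17 mm from x = -15 to -70 mm, swelling to 30 mm, end at x = -202 mm. Balance point near x = -20 mm; grip the handle across y at x = -32 mm.
- blank_dish: Bystander: shallow round aluminium dish, diameter 76 mm, 16 mm high, with copper blanks in it. Origin at the centre of its underside. Loose.
- bur_stand: Bystander: round dark wooden stand, diameter 70 mm, 45 mm high, with small burs standing in it up to 80 mm. Origin at the centre of its underside. Loose.
Mind the look-alikes: they are no part of the job. Several things have the shape of the doming_block; the one meant has the colours described above. What is shaped like the punch_large but blue or pink is not meant.

How it is judged:
By the outcome, as a careful person would: the job done as asked, in the order asked, and still so for the second after the job is handed in, with the robot touching nothing.
It also fails if it takes over 115 s, if anything falls off the work surface, if the arm or the gripper's body presses on something with over 40 N, if the wrist force passes 120 N, or if a joint passes its speed limit or range.

## Robot

A 7-joint arm with a two-finger parallel gripper is mounted at the origin on the work surface. World frame = base frame: x ahead of the robot, y to its left, z up, the work surface at z = 0. Lengths are in m, angles in rad, forces in N, time in s.
With the tool pointing down it reaches from about 0.425 to 0.925 m from the base axis. Payload 6.8 kg.
Tool frame: the origin (TCP) lies midway between the tips of the shut fingers; the grasp point (between the pads) lies r.grip_point_offset behind it (r.grip_point_offset is the distance from the TCP to the grasp point, in m); z points along the fingers, y is the line along which they close (so a half turn about z gives the same grasp; the last joint's range is limited). The gripper opens to 85 mm and grips with 20 to 120 N. Pads are 22 mm wide; open, the fingers measure 114 mm over their backs; the gripper's body (76 mm by 85 mm) begins 54 mm behind the grasp point. The pads swing forward as they close: fully open they stand 13 mm farther back than shut.
Start: joints at [-1.223, 0.477, 0.022, 1.555, -0.011, 1.109, -0.083], TCP at [0.297, 0.606, 0.231] pointing down, gripper open.
Joint ranges: [-2.96, 2.96], [-0.34, 2.1], [-1.41, 1.46], [0.24, 2.44], [-1.37, 4.51], [0.17, 1.92], [-2.96, 2.96]. Speed limits (rad/s): [2.39, 2.39, 3.14, 3.14, 3.14, 3.14, 3.14].

## Interface

Orientations are given as a rotation vector (axis times angle).
In Python, from bench import r gives the robot as it stands. The module is installed in compiled form; this text tells all that it offers.
- The arm moves only by the shell command python3 -m crank 'ROWS' [FORCE]. ROWS is JSON, a list of rows, each a list of 5 numbers: the shift along the world's x, y, z in units of 200 mm (1.0 is 200 mm), then the turn about the world's z in units of 45 degrees (1.0 is 45 degrees), then the opening, from -1 (shut) to 1 (fully open). In form: [[dx, dy, dz, turn, jaw], ...]. A call has 1 to 8 rows; each row shifts and turns the commanded pose from where the row before left it; what a row does not reach is not made up. A row lasts 1/12 s, in which the tool goes at most 41.7 mm and 7.16 degrees, less where a joint would pass 70% of its speed; a pose out of reach is approached as far as the arm can. A call with a number of a shift or a turn outside -1 to 1 is refused whole. A call with a gripper value outside its range is refused whole. The fingers move at their own pace and stop on an object; FORCE is the grip in N (left out, the last holds). Time passes only in rows, so rows that do not move let the fingers close. It gives the time, the measured TCP pose, the force, the opening and the grip force at its end, in the units of the state.
- r.get_obs(): the state, without advancing time (a new reading comes with each control period).
- r.grab_frame(name): name is "scene" or "top" or "wrist"; returns the picture (400x640x3 uint8, blue, green, red); there is no depth.
- r.camera_model(name): a dict with "fx", "fy", "cx", "cy" (pixels), "distortion" ([k1, k2, p1, p2, k3] as OpenCV has them; the pictures are not rectified), "R" (3x3) and "t" (3): a world point X has camera coordinates R X + t. Camera axes: x right, y down, z forward; pixel columns grow to the right and rows downward; lengths in m; the calibration is good to about 2 mm. A picture is of the moment at which its call begins: read the wrist's pose just before it. camera_model takes no time and is no camera call; for the wrist camera it gives the pose at the moment of the call.
- r.hand_in(): hands the job in; it is judged then, once.
The state is a dict: "clock": time; "joints": joint angles; "qvel": joint speeds; "tau": joint torques, N m; "tcp_pos": TCP position; "orientation": TCP orientation; "contact_force": force on the tool from outside, world axes, zero at the start; "moment": the same for the moment, N m; "grip_width": finger opening in m; "gripper_force": force on a finger pad.
Only numpy, scipy, OpenCV 4.12 (cv2) and the standard library are available. Lean on these libraries where they do the work, as an engineer would, in place of code of your own. Each camera call takes 0.05 s, during which the arm holds its last target. There are 200 camera calls.

## Working session

There is one attempt and no reset: what is moved stays moved. The work goes in short steps, Python scripts to look and compute and a shell command to move; the robot and the scene stay as the last step left them, time stands still between calls to the robot, and variables do not carry over. Pictures are saved under pics/ and viewed, at most 14 in all, crops included, and the job is handed in when it is done.

```bash
mkdir -p pics
cat > h.py <<'E'
import numpy as np, cv2
from bench import r
def K(m): return np.array([[m["fx"],0,m["cx"]],[0,m["fy"],m["cy"]],[0,0,1.]]), np.array(m["distortion"],float)
def ray(m,uv,z):
    k,d=K(m); p=cv2.undistortPoints(np.array(uv,float).reshape(-1,1,2),k,d)[:,0]
    R=np.array(m["R"]);t=np.array(m["t"]); c=-R.T@t
    D=np.c_[p,np.ones(len(p))]@R
    return c+D*((z-c[2])/D[:,2])[:,None]
def proj(m,X):
    k,d=K(m); return cv2.projectPoints(np.array(X,float).reshape(-1,1,3),cv2.Rodrigues(np.array(m["R"],float))[0],np.array(m["t"],float),k,d)[0][:,0]
E
python3 - <<'E'
from h import *
print(r.get_obs(), r.grip_point_offset)
for n in("top","scene"):
    f=r.grab_frame(n); cv2.imwrite(f"pics/{n}0.png",f); m=r.camera_model(n)
    R=np.array(m["R"]);print(n,m["fx"],-R.T@np.array(m["t"]),R[2])
E
```

```text
{'clock': 0.0, 'joints': array([-1.22310491,  0.47780949,  0.02233866,  1.55646534, -0.01150521,
        1.10929708, -0.08310905]), 'qvel': array([ 0.00036443, -0.00070389,  0.0031062 ,  0.00044368,  0.00073939,
       -0.00134352,  0.00116775]), 'tau': array([ 8.69385949e-04, -5.96459770e+01,  1.60821039e+00, -2.81194675e+01,
        1.24683927e-02,  9.39139776e-03, -9.91118782e-06]), 'tcp_pos': array([0.29686481, 0.60554643, 0.23031354]), 'orientation': array([-7.09692069e-01, -3.06008613e+00,  2.87221953e-03]), 'contact_force': array([-0.22891208,  0.46927536,  0.78697304]), 'moment': array([ 0.00999224, -0.05058551, -0.01002942]), 'gripper_force': 0.0, 'grip_width': 0.08537604867443518} 0.0187
top 432.8335715569574 [ 0.45354066 -0.08456168  1.06068922] [ 0.13108067  0.00214112 -0.99136939]
scene 410.68174731683496 [ 1.01279603 -0.7159474   0.74572505] [-0.39385053  0.62702151 -0.67210548]
```

View pics/top0.png

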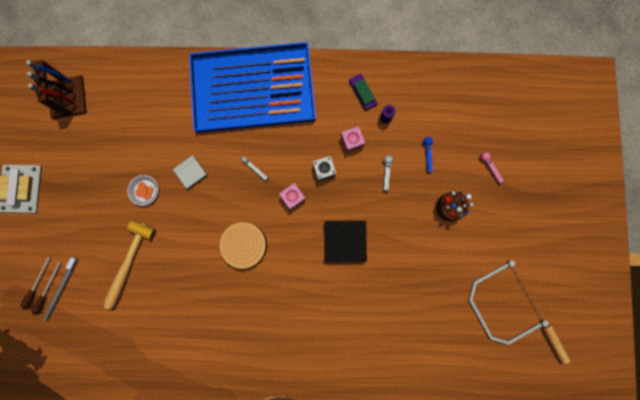

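View pics/scene0.png

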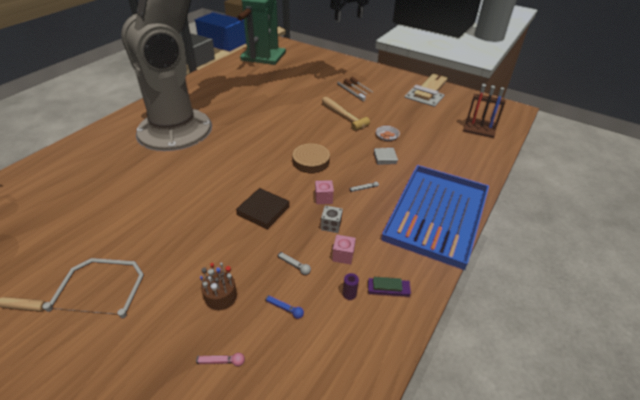

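The top view has the round at (242,245) and the pad at (345,242), so the pad is on the right. The bench block is at (190,172) and the hammer head at (141,231).

What could be mistaken:
- **Doming block:** steel cube at (324,168), pink cubes at (352,138) and (291,196). I choose the steel one.
- **Large punch:** grey at (388,173), small grey at (255,168), blue at (428,155), pink at (491,167). I choose (388,173), which has the bigger ball.

Run:
```python
from h import *
m=r.camera_model("top"); f=cv2.imread("pics/top0.png")
cv2.imwrite("pics/crop1.png",cv2.resize(f[120:290,90:480],None,fx=2,fy=2,interpolation=cv2.INTER_CUBIC))
hsv=cv2.cvtColor(f,cv2.COLOR_BGR2HSV)
for n,(u,v,z) in dict(pad=(345,242,.025),round=(242,245,.03),bench=(190,172,.018),dome=(324,168,.044),pl=(388,173,.01),ball=(389,160,.012),ps=(255,168,.008),head=(141,231,.015),butt=(109,303,.015),dish=(143,190,.01),bur=(454,206,.04),pinkA=(352,138,.044),pinkB=(291,196,.044)).items():
    print(n,ray(m,[(u,v)],z)[0].round(3))
for n,msk in dict(steel=(hsv[...,1]<90)&(hsv[...,2]>90),black=hsv[...,2]<45).items():
    c,_=cv2.findContours((msk*255).astype(np.uint8),cv2.RETR_EXTERNAL,cv2.CHAIN_APPROX_NONE)
    for q in c:
        if cv2.contourArea(q)>40 and 130<q[:,0,1].mean()<290 and 100<q[:,0,0].mean()<440: 
            b=cv2.minAreaRect(q);print(n,np.round(b[0],1),np.round(b[1],1),round(b[2],1))
```

```text
pad [ 0.486 -0.141  0.025]
round [0.474 0.104 0.03 ]
bench [0.649 0.242 0.018]
dome [ 0.66  -0.087  0.044]
pl [ 0.658 -0.246  0.01 ]
ball [ 0.69  -0.248  0.012]
ps [0.664 0.084 0.008]
head [0.502 0.354 0.015]
butt [0.329 0.42  0.015]
dish [0.604 0.359 0.01 ]
bur [ 0.575 -0.399  0.04 ]
pinkA [ 0.735 -0.154  0.044]
pinkB [ 0.591 -0.01   0.044]
steel [142.5 190. ] [30.4 30.4] 45.0
steel [323.7 167.4] [19.  19.3] 71.6
steel [254.  168.1] [32.6  4.6] 41.8
steel [189.2 171.5] [24.1 25.6] 55.0
steel [387.5 172.5] [ 8.1 35.1] 2.0
black [345.  241.5] [40. 41.] 0.0
```

View pics/crop1.png

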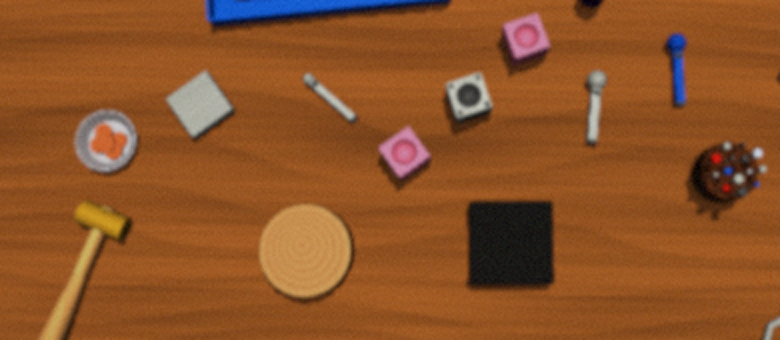

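The crop confirms the choices: steel cube with a dark hollow at crop (468,96), large-ball punch at (597,75), flat steel block at (200,104). Next I move over the bench block.

```bash
python3 -m crank '[[0.125,-0.13,0,-0.038,1],[0.125,-0.13,0,-0.038,1],[0.125,-0.13,0,-0.038,1],[0.125,-0.13,0,-0.038,1],[0.125,-0.13,0,-0.038,1],[0.125,-0.13,0,-0.038,1],[0.125,-0.13,0,-0.038,1],[0.125,-0.13,0,-0.038,1]]'
python3 -m crank '[[0.125,-0.13,0,-0.038,1],[0.125,-0.13,0,-0.038,1],[0.125,-0.13,0,-0.038,1],[0.125,-0.13,0,-0.038,1],[0.125,-0.13,0,-0.038,1],[0.125,-0.13,0,-0.038,1],[0,0,0,0,1],[0,0,0,0,1]]'
cat >> h.py <<'E'
def snap(n):
    m=r.camera_model("wrist"); f=r.grab_frame("wrist"); cv2.imwrite(f"pics/{n}.png",f); return m,f
def tool():
    o=r.get_obs(); R=cv2.Rodrigues(np.array(o["orientation"],float))[0]
    return np.array(o["tcp_pos"]), np.degrees(np.arctan2(R[1,1],R[0,1])), R, o
E
python3 - <<'E'
from h import *
m,f=snap("w1"); R=np.array(m["R"]); p,a,T,o=tool()
print(p,a,-R.T@np.array(m["t"]),R[2],o["joints"].round(2),o["clock"])
E
```

```text
clock: 0.77
tcp_pos: [0.4979, 0.3965, 0.231]
orientation: [-1.071, -2.953, 0.001]
contact_force: [0.0, 0.2, -0.2]
grip_width: 0.0859
gripper_force: 0.0
clock: 1.43
tcp_pos: [0.6485, 0.2387, 0.2307]
orientation: [1.336, 2.843, -0.003]
contact_force: [-0.5, 1.8, -0.4]
grip_width: 0.0853
gripper_force: 0.0
[0.64708749 0.24135755 0.23061249] 39.8565829941246 [0.60292405 0.29467466 0.37249784] [ 0.18013661 -0.22164734 -0.95834402] [-0.61  0.51  0.23  1.52 -0.13  1.12  0.35] 1.4833
```

View pics/w1.png

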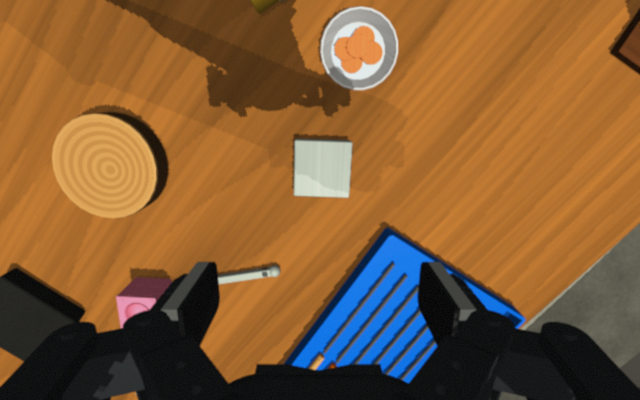

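The wrist view shows the bench block at (322,168), nearly in line with the fingers, the round at (108,165) and the dish at (360,47). I measure the block and the round.

```bash
cat >> h.py <<'E'
def blob(mask,near):
    mask=cv2.morphologyEx((mask*255).astype(np.uint8),cv2.MORPH_OPEN,np.ones((3,3)))
    c,_=cv2.findContours(mask,cv2.RETR_EXTERNAL,cv2.CHAIN_APPROX_NONE)
    c=[q for q in c if cv2.contourArea(q)>60]
    return max(c,key=lambda q:cv2.pointPolygonTest(q,near,True))
def wrect(m,q,z):
    P=ray(m,q[:,0],z)[:,:2]; c,s,a=cv2.minAreaRect((P*1000).astype(np.float32)); return np.round(c,1),np.round(s,1),round(a,1)
E
python3 - <<'E'
from h import *
f=cv2.imread("pics/w1.png"); m=r.camera_model("wrist"); h=cv2.cvtColor(f,cv2.COLOR_BGR2HSV)
print([h[v,u].tolist() for u,v in((322,168),(322,190),(310,195),(345,190),(300,138),(110,150),(80,110),(160,165))])
q=blob((h[...,1]<60)&(h[...,2]>120),(322.,168.)); print(cv2.boundingRect(q),wrect(m,q,.018))
for e in(.02,.05):print(cv2.approxPolyDP(q,e*cv2.arcLength(q,True),True)[:,0].tolist())
E
```

```text
[[43, 23, 203], [42, 20, 221], [36, 25, 204], [43, 22, 207], [15, 107, 74], [17, 158, 203], [15, 187, 173], [14, 150, 34]]
(294, 140, 58, 58) (array([646.4, 248.1]), array([59.6, 59.4]), 37.9)
[[296, 140], [294, 194], [347, 197], [351, 142]]
[[296, 140], [294, 194], [347, 197], [351, 142]]
```

```bash
python3 -m crank '[[-0.003,0.034,-0.2,-0.044,1],[0,0,-0.2,0,1],[0,0,-0.2,0,1],[0,0,-0.2,0,1],[0,0,-0.2,0,1],[0,0,-0.1,0,1],[0,0,-0.05,0,1],[0,0,0,0,1]]' 60
python3 -m crank '[[0,0,0,0,-1],[0,0,0,0,-1],[0,0,0,0,-1],[0,0,0,0,-1],[0,0,0,0,-1],[0,0,0,0,-1],[0,0,0,0,-1],[0,0,0,0,-1]]' 60
python3 -c "
from h import *
p,a,T,o=tool();print(p,a,o['joints'].round(2),o['moment'])"
```

```text
clock: 2.15
tcp_pos: [0.6437, 0.2501, -0.0014]
orientation: [-1.373, -2.821, 0.005]
contact_force: [0.8, 0.4, -0.1]
grip_width: 0.0849
gripper_force: 0.0
clock: 2.82
tcp_pos: [0.6476, 0.2496, 0.0041]
orientation: [1.377, 2.822, 0.004]
contact_force: [-2.7, -0.6, 7.1]
grip_width: 0.0578
gripper_force: 66.6
[0.64760043 0.24959673 0.0041073 ] 37.96608294227093 [-0.58  0.77  0.18  1.66 -0.19  0.73  0.35] [-0.29605525  0.71304076  0.01156029]
```

```bash
python3 -m crank '[[0,0,0.1,0,-1],[0,0,0.2,0,-1],[0,0,0.2,0,-1],[0,0,0.2,0.1,-1],[-0.03,-0.13,0.15,0.14,-1],[-0.04,-0.15,0.15,0.14,-1],[-0.04,-0.15,0.1,0.14,-1],[-0.04,-0.15,0.1,0.14,-1]]'
python3 -m crank '[[-0.04,-0.15,0,0.14,-1],[-0.04,-0.15,0,0.14,-1],[-0.04,-0.15,0,0.14,-1],[-0.04,-0.15,0,0.14,-1],[-0.03,-0.15,0,0.14,-1],[0,0,0,0,-1],[0,0,0,0,-1],[0,0,0,0,-1]]'
python3 - <<'E'
from h import *
m,f=snap("w2"); p,a,T,o=tool()
print(p,a,o["joints"].round(2),o["clock"],o["contact_force"],o["moment"])
E
```

```text
clock: 3.48
tcp_pos: [0.6162, 0.1327, 0.2426]
orientation: [0.599, 3.082, 0.001]
contact_force: [0.9, -0.1, -6.0]
grip_width: 0.0581
gripper_force: 67.9
clock: 4.15
tcp_pos: [0.5786, -0.0158, 0.2407]
orientation: [-0.249, 3.131, 0.001]
contact_force: [0.8, 0.5, -5.6]
grip_width: 0.0582
gripper_force: 68.0
[ 0.57876323 -0.01485499  0.24057082] 99.18432415488479 [-0.14  0.31  0.08  1.79 -0.03  1.05  1.67] 4.2 [-0.09993065  0.96670658 -6.26876393] [0.06133187 0.03589077 0.00977798]
```

View pics/w2.png

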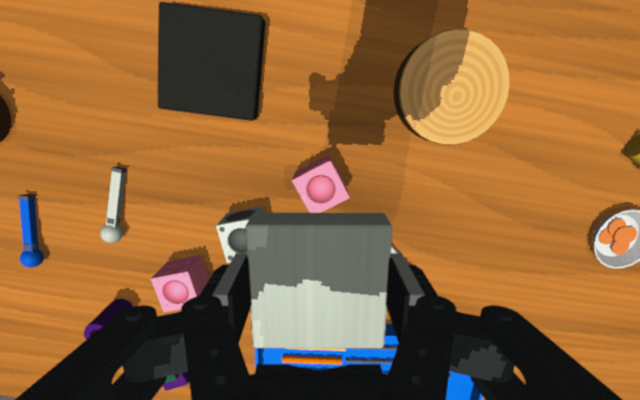

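Run:
```python
from h import *
f=cv2.imread("pics/w2.png"); h=cv2.cvtColor(f,cv2.COLOR_BGR2HSV)
print(f[62,150:172,2].tolist(),f[62,250:272,2].tolist());print(f[0:14:1,200,2].tolist(),f[100:125,200,2].tolist())
print([tuple(x) for x in h[90,385:420:3].tolist()]);print([tuple(x) for x in h[90,490:520:3].tolist()]);print([tuple(x) for x in h[20:45:3,450].tolist()]);print([tuple(x) for x in h[130:155:3,450].tolist()])
```

```text
[185, 183, 185, 186, 183, 185, 184, 155, 91, 46, 45, 46, 42, 44, 44, 45, 45, 45, 45, 45, 44, 45] [43, 44, 40, 43, 44, 43, 38, 35, 24, 17, 9, 32, 68, 89, 102, 130, 171, 181, 182, 181, 178, 177]
[185, 192, 199, 201, 180, 132, 91, 53, 36, 43, 43, 42, 43, 45] [45, 44, 45, 43, 45, 45, 44, 47, 46, 45, 45, 42, 44, 83, 147, 176, 183, 186, 188, 195, 200, 206, 208, 204, 199]
[(15, 182, 98), (15, 185, 99), (15, 183, 99), (16, 168, 41), (11, 123, 29), (17, 139, 101), (17, 132, 133), (17, 137, 132), (17, 141, 123), (17, 142, 124), (18, 137, 132), (17, 142, 120)]
[(18, 150, 229), (18, 149, 229), (19, 143, 236), (17, 152, 225), (19, 144, 234), (19, 140, 237), (16, 160, 219), (15, 188, 191), (15, 189, 193), (15, 185, 199)]
[(15, 181, 107), (15, 180, 106), (15, 186, 111), (15, 169, 107), (18, 137, 154), (17, 141, 152), (17, 140, 151), (17, 146, 140), (17, 142, 142)]
[(18, 147, 233), (18, 144, 236), (17, 150, 228), (19, 140, 238), (19, 138, 241), (15, 182, 175), (15, 186, 193), (15, 185, 203), (15, 185, 197)]
```

Run:
```python
from h import *
f=cv2.imread("pics/w2.png"); m=r.camera_model("wrist"); h=cv2.cvtColor(f,cv2.COLOR_BGR2HSV)
R=cv2.GaussianBlur(f[...,2],(3,3),0)
q=blob((R>30)&(R<110)&(f[...,1]<70),(210.,60.)); print("pad",cv2.boundingRect(q),wrect(m,q,.025))
print(cv2.approxPolyDP(q,.03*cv2.arcLength(q,True),True)[:,0].tolist())
q=blob((h[...,1]<166)&(h[...,2]>85),(455.,85.)); q=cv2.convexHull(q)
P=(ray(m,q[:,0],.03)[:,:2]*1000).astype(np.float32); print("round",cv2.fitEllipse(P),cv2.minEnclosingCircle(P))
t=r.camera_model("top"); ft=cv2.imread("pics/top0.png"); ht=cv2.cvtColor(ft,cv2.COLOR_BGR2HSV)
q=blob(ft[...,2]<60,(345.,242.)); print("top pad",wrect(t,q,.025))
# held block: corners in tool frame on its top face
p,a,T,o=tool()
q=blob((h[...,1]<70)&(h[...,2]>70),(320.,310.)); print(cv2.approxPolyDP(q,.03*cv2.arcLength(q,True),True)[:,0].tolist(),f[205:230,320,1].tolist(),f[335:355,320,1].tolist())
```

```text
pad (158, 2, 111, 118) (array([ 486. , -136.3]), array([ 99.8, 104.4]), 1.4)
[[161, 2], [158, 106], [252, 119], [267, 18]]
round ((472.3030700683594, 103.9258804321289), (108.56714630126953, 109.6746597290039), 83.8865966796875) ((472.3610534667969, 103.56681823730469), 54.98289489746094)
top pad (array([ 487. , -139.7]), array([97.4, 98.3]), 1.1)
[[217, 225], [227, 262], [246, 249], [254, 347], [384, 348], [389, 224]] [163, 162, 162, 163, 162, 161, 155, 121, 79, 64, 63, 64, 65, 66, 66, 67, 68, 67, 68, 75, 92, 102, 107, 110, 110] [203, 203, 204, 205, 203, 205, 204, 203, 203, 202, 201, 201, 194, 195, 191, 150, 127, 127, 116, 80]
```

Run:
```python
from h import *
f=cv2.imread("pics/w2.png"); m=r.camera_model("wrist"); R=f[...,2].astype(int)
L=[];Rt=[];Tp=[];B=[]
for v in range(20,98,3):
    L.append((np.argmax(R[v,140:200]<115)+139.5,v)); Rt.append((np.argmax(R[v,230:280]<33)+229.5,v))
for u in range(172,245,3):
    B.append((u,100+np.argmax(R[100:130,u]>110)-.5)); Tp.append((u,np.argmax(R[:40,u]<110)-.5))
for n,e in zip("LRTB",(L,Rt,Tp,B)):
    P=ray(m,e,.025)[:,:2]*1000; vx,vy,x,y=cv2.fitLine(P.astype(np.float32),cv2.DIST_HUBER,0,.01,.01).ravel()
    res=np.abs((P-[x,y])@[-vy,vx]).max()
    an=np.degrees(np.arctan2(vy,vx)); print(n,"at x=486: y=%.1f"%(y+(486-x)*vy/vx) if abs(vx)>.7 else "at y=-139: x=%.1f"%(x+(-139-y)*vx/vy),round(an,2),round(res,1))
```

```text
L at x=486: y=-189.0 2.14 0.9
R at x=486: y=-91.4 1.57 0.8
T at y=-139: x=436.3 -87.58 0.6
B at y=-139: x=536.0 -88.58 0.4
```

Run:
```python
from h import *
m=r.camera_model("wrist"); p,a,T,o=tool()
for z in(.2545,.2365):
    P=ray(m,[(247,223.5),(389.5,223.5),(386,348),(253,348),(247.5,213),(389.5,213)],z); print(((P-p)@T*1000).round(1).tolist())
```

```text
[[26.0, -28.6, -14.0], [26.0, 28.2, -13.9], [-33.6, 30.3, -13.9], [-33.5, -29.6, -13.9], [30.4, -28.1, -14.0], [30.4, 28.0, -13.9]]
[[19.6, -32.6, 4.0], [19.5, 32.2, 4.1], [-48.4, 34.6, 4.1], [-48.3, -33.8, 4.1], [24.6, -32.0, 4.0], [24.5, 31.9, 4.1]]
```

```bash
python3 -m crank '[[-0.1,-0.13,0,-0.04,-1],[-0.1,-0.13,0,-0.04,-1],[-0.1,-0.13,0,-0.042,-1],[-0.1,-0.13,-0.1,-0.04,-1],[-0.074,-0.105,-0.18,0,-1],[0,0,-0.18,0,-1],[0,0,-0.18,0,-1],[0,0,-0.15,0,-1]]'
python3 -m crank '[[0,0,-0.1,0,-1],[0,0,-0.08,0,-1],[0,0,0,0,-1],[0,0,0,0,-1]]'
python3 -c "
from h import *
p,a,T,o=tool();print(p,a,o['joints'].round(2),o['contact_force'])"
```

```text
clock: 4.87
tcp_pos: [0.4849, -0.1386, 0.0828]
orientation: [-0.053, 3.141, 0.001]
contact_force: [1.1, 0.6, -6.1]
grip_width: 0.0579
gripper_force: 67.9
clock: 5.2
tcp_pos: [0.4852, -0.1386, 0.0481]
orientation: [0.054, -3.14, -0.001]
contact_force: [-0.1, -1.1, -5.7]
grip_width: 0.0578
gripper_force: 67.9
[ 0.48516133 -0.13862241  0.04809355] 91.96864765228268 [ 0.06  0.47  0.12  2.11 -0.1   0.57  1.85] [-0.06176074 -1.06698007 -5.72962511]
```

```bash
python3 -m crank '[[-0.005,-0.007,-0.04,0,-1],[0,0,-0.03,0,-1],[0,0,-0.01,0,-1],[0,0,-0.01,0,-1],[0,0,0,0,-1],[0,0,0,0,-1]]'
python3 -c "
from h import *
p,a,T,o=tool();print(p,a,o['contact_force'],o['moment'])"
```

```text
clock: 5.7
tcp_pos: [0.484, -0.1413, 0.0306]
orientation: [-0.051, 3.141, -0.0]
contact_force: [-0.0, -0.5, -6.6]
grip_width: 0.0579
gripper_force: 67.9
[ 0.48400151 -0.14127473  0.03055812] 91.86671372990389 [-0.01824558 -0.45187323 -6.58949313] [0.00643813 0.05054463 0.03431649]
```

```bash
python3 -m crank '[[0,0.005,-0.005,0,-1],[0,0,-0.005,0,-1],[0,0,0,0,-1]]'; python3 -m crank '[[0,0,-0.005,0,-1],[0,0,0,0,-1]]';python3 -m crank '[[0,0,-0.005,0,-1],[0,0,0,0,-1]]'
```

```text
clock: 5.95
tcp_pos: [0.4842, -0.1401, 0.0291]
orientation: [-0.051, 3.141, 0.0]
contact_force: [-2.0, 1.7, 4.2]
grip_width: 0.0579
gripper_force: 68.9
clock: 6.12
tcp_pos: [0.4842, -0.1402, 0.029]
orientation: [-0.051, 3.141, 0.001]
contact_force: [-6.4, 2.2, 17.6]
grip_width: 0.0579
gripper_force: 70.5
clock: 6.28
tcp_pos: [0.4842, -0.1402, 0.029]
orientation: [-0.051, 3.14, 0.001]
contact_force: [-9.6, 2.7, 30.5]
grip_width: 0.0578
gripper_force: 71.9
```

```bash
python3 -m crank '[[0,0,0.005,0,-1],[0,0,0.005,0,-1],[0,0,0,0,0.5],[0,0,0,0,0.7],[0,0,0,0,0.8],[0,0,0,0,0.8],[0,0,0.05,0,0.9],[0,0,0.1,0,0.9]]'
python3 -m crank '[[0,0,0.2,0,0.9],[0,0,0.2,0,0.9],[0.1,0,0.2,0,0.9],[0.15,0,0.1,0,0.9],[0.15,0,0,0,0.9],[0,0,0,0,0.9],[0,0,0,0,0.9]]'
python3 - <<'E'
from h import *
m,f=snap("w3"); p,a,T,o=tool()
print(p,a,o["clock"])
h=cv2.cvtColor(f,cv2.COLOR_BGR2HSV)
u,v=proj(m,[[.486,-.14,.043]])[0]; print(u,v)
q=blob((h[...,1]<70)&(h[...,2]>60),(float(u),float(v))); print("block",wrect(m,q,.043))
cv2.imwrite("pics/w3c.png",cv2.resize(f[:260,140:560],None,fx=1.9,fy=1.9))
E
```

```text
clock: 6.95
tcp_pos: [0.4823, -0.1399, 0.0574]
orientation: [0.051, -3.137, -0.001]
contact_force: [0.7, -1.0, 0.1]
grip_width: 0.0812
gripper_force: 0.0
clock: 7.53
tcp_pos: [0.5637, -0.1399, 0.1964]
orientation: [-0.053, 3.14, -0.0]
contact_force: [-0.0, 0.4, -0.3]
grip_width: 0.081
gripper_force: 0.0
[ 0.56211135 -0.14018602  0.19565315] 91.88033077687602 7.5833
321.4536790363335 96.14230696741042
block (array([ 488.4, -140.5]), array([60.6, 60.4]), 1.6)
```

View pics/w3c.png

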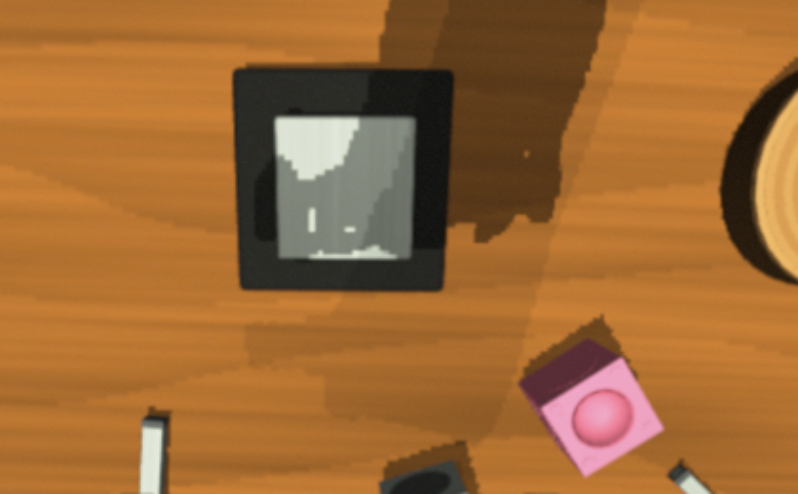

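The crop shows the bench block on the pad. The pad's corners are at crop (235,71), (453,71), (443,290) and (242,290). I check the pad centre in the same view.

Run:
```python
from h import *
m=r.camera_model("wrist"); f=cv2.imread("pics/w3.png"); h=cv2.cvtColor(f,cv2.COLOR_BGR2HSV)
q=np.array([(235,71),(453,71),(443,290),(242,290)])/1.9+[140,0]-.25
print(ray(m,q,.025).round(4)[:,:2].tolist(), ray(m,q,.025).mean(0))
R=f[...,2].astype(int); e=[[],[],[],[]]
for v in range(50,142,3):
    e[0].append((np.argmax(R[v,240:300]<110)+239.5,v))
for v in range(118,148,2): e[1].append((np.argmax(R[v,365:400]>75)+364.5,v))
for u in range(280,330,3):
    e[2].append((u,np.argmax(R[:60,u]<80)-.5)); e[3].append((u,130+np.argmax(R[130:175,u]>90)-.5))
for n,g in zip("LRTB",e):
    P=ray(m,g,.025)[:,:2]*1000; vx,vy,x,y=cv2.fitLine(P.astype(np.float32),cv2.DIST_HUBER,0,.01,.01).ravel()
    print(n,"y@486=%.1f"%(y+(486-x)*vy/vx) if abs(vx)>.7 else "x@-140=%.1f"%(x+(-140-y)*vx/vy),round(float(np.degrees(np.arctan2(vy,vx))),2),np.abs((P-[x,y])@[-vy,vx]).max().round(1))
ps=blob((h[...,1]<70)&(h[...,2]>60),(321.,96.))
print(cv2.approxPolyDP(ps,.04*cv2.arcLength(ps,True),True)[:,0].tolist())
```

```text
[[0.4375, -0.1905], [0.4345, -0.094], [0.5314, -0.0913], [0.5345, -0.1881]] [ 0.48449946 -0.14099308  0.025     ]
L y@486=-190.8 1.13 0.6
R y@486=-91.6 -0.86 0.5
T x@-140=434.8 -88.24 0.0
B x@-140=512.1 -84.73 19.1
[[285, 61], [286, 135], [354, 136], [358, 63]]
```

```bash
python3 -m crank '[[-0.13,0,0,0,0.9],[-0.13,0,-0.1,0,0.9],[-0.11,0,-0.15,0,0.9],[0,0,-0.2,0,0.9],[0,0,-0.2,0,0.9],[0,0,-0.12,0,0.9],[0,0,-0.045,0,0.9],[0,0,0,0,0.9]]' 60
python3 -m crank '[[0,0,0,0,-1],[0,0,0,0,-1],[0,0,0,0,-1],[0,0,0,0,-1],[0,0,0,0,-1],[0,0,0,0,-1],[0,0,0,0,-1]]' 60
python3 -m crank '[[0,0,0.025,0,-1],[0,0,0.02,0,-1],[-0.016,0,0,0,-1],[0,0,0,0,-1],[0,0,0,0,-1]]'
```

```text
clock: 8.25
tcp_pos: [0.4858, -0.1401, 0.0308]
orientation: [0.05, -3.136, -0.001]
contact_force: [0.6, -0.4, 0.7]
grip_width: 0.0809
gripper_force: 0.0
clock: 8.83
tcp_pos: [0.4895, -0.1404, 0.0349]
orientation: [-0.051, 3.138, -0.0]
contact_force: [-2.9, 0.4, 5.7]
grip_width: 0.057
gripper_force: 62.5
clock: 9.25
tcp_pos: [0.4848, -0.1402, 0.0417]
orientation: [0.051, -3.141, -0.0]
contact_force: [-0.0, -0.1, -6.0]
grip_width: 0.057
gripper_force: 65.3
```

```bash
python3 -m crank '[[0,0,-0.015,0,-1],[0,0,-0.01,0,-1],[0,0,-0.005,0,-1],[0,0,0,0,-1]]'; python3 -m crank '[[0,0,-0.005,0,-1],[0,0,0,0,-1]]';python3 -m crank '[[0,0,-0.005,0,-1],[0,0,0,0,-1]]'
```

```text
clock: 9.58
tcp_pos: [0.485, -0.1402, 0.0352]
orientation: [0.051, -3.14, -0.0]
contact_force: [0.1, -0.3, -5.6]
grip_width: 0.0574
gripper_force: 65.4
clock: 9.75
tcp_pos: [0.4852, -0.1402, 0.035]
orientation: [0.051, -3.141, -0.0]
contact_force: [-2.5, 0.4, 2.8]
grip_width: 0.0575
gripper_force: 66.5
clock: 9.92
tcp_pos: [0.4852, -0.1402, 0.0349]
orientation: [0.051, -3.141, -0.001]
contact_force: [-6.6, 1.5, 16.4]
grip_width: 0.0571
gripper_force: 68.2
```

```bash
python3 -m crank '[[0,0,0.007,0,-1],[0,0,0,0,0.5],[0,0,0,0,0.7],[0,0,0,0,0.8],[0,0,0,0,0.8],[0,0,0.05,0,0.8],[0,0,0.15,0,0.8],[0,0,0.2,0,0.8]]'
python3 -m crank '[[0.1,0,0.2,0,0.8],[0.2,0,0.2,0,0.5],[0.2,0,0.2,0,0.5],[0.2,0,0,0,0.5],[0.2,0,0,0,0.5],[0.17,0,0,0,0.5],[0,0,0,0,0.5],[0,0,0,0,0.5]]'
python3 - <<'E'
from h import *
m,f=snap("w4"); p,a,T,o=tool()
print(p,a,o["clock"])
E
```

```text
clock: 10.58
tcp_pos: [0.4832, -0.1398, 0.1142]
orientation: [0.051, -3.135, -0.001]
contact_force: [0.7, 0.0, 0.6]
grip_width: 0.0764
gripper_force: 0.0
clock: 11.25
tcp_pos: [0.6779, -0.1396, 0.2109]
orientation: [0.053, -3.141, 0.0]
contact_force: [-1.2, -0.1, -0.5]
grip_width: 0.0645
gripper_force: 0.0
[ 0.67651619 -0.14028732  0.21102578] 91.87873729187297 11.3
```

View pics/w4.png

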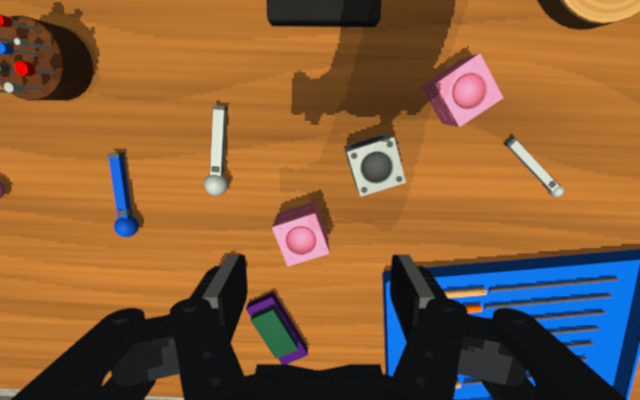

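The view shows the steel doming block's top at (377,166), the large punch with its tail at (219,107) and ball at (216,185), and pink cubes clear on both sides.

Run:
```python
from h import *
f=cv2.imread("pics/w4.png"); m=r.camera_model("wrist"); h=cv2.cvtColor(f,cv2.COLOR_BGR2HSV)
mask=((h[...,1]<70)&(h[...,2]>130)).astype(np.uint8); mask=cv2.morphologyEx(mask*255,cv2.MORPH_CLOSE,np.ones((3,3)))>0
q=blob(mask,(352.,155.)); print(cv2.boundingRect(q),cv2.approxPolyDP(cv2.convexHull(q),.04*cv2.arcLength(q,True),True)[:,0].tolist(),wrect(m,q,.044))
c=ray(m,[(377,167.5)],.044);print("hollow",c)
q=blob(mask,(219.,140.)); x,y,w,hh=cv2.boundingRect(q);print("punch",x,y,w,hh)
M=mask&(cv2.drawContours(np.zeros(mask.shape,np.uint8),[q],-1,1,-1)>0)
pts=[(v,np.flatnonzero(M[v])) for v in range(y,y+hh)]
for v,c in pts[::8]:print(v,c.min(),c.max())
tail=[((c.min()+c.max())/2,v) for v,c in pts if y+5<v<y+50]
P=ray(m,tail,.012)[:,:2];vx,vy,*_=cv2.fitLine(P.astype(np.float32),2,0,.001,.001).ravel();print("shank ang",np.degrees(np.arctan2(vy,vx)),P[0],P[-1])
bl=q[q[:,0,1]>y+hh-18]; (bu,bv),br=cv2.minEnclosingCircle(bl[:,None]); print("ball",bu,bv,br,ray(m,[(bu,bv)],.012),"tail end",ray(m,[(tail[0][0],y)],.011))
```

```text
(347, 138, 58, 58) [[394, 138], [404, 182], [360, 195], [347, 152]] (array([658.5, -87.8]), array([44.3, 44.7]), 19.6)
hollow [[ 0.65903262 -0.08718192  0.044     ]]
punch 211 109 13 58
109 213 222
117 213 223
125 212 222
133 212 222
141 212 222
149 211 221
157 211 221
165 211 220
shank ang -5.713927 [ 0.6179741  -0.23986757] [ 0.66008236 -0.24389719]Traceback (most recent call last):
  File "<stdin>", line 12, in <module>
cv2.error: OpenCV(4.12.0) /io/opencv/modules/imgproc/src/shapedescr.cpp:201: error: (-215:Assertion failed) count >= 0 && (depth == CV_32F || depth == CV_32S) in function 'minEnclosingCircle'
```

```bash
python3 -m crank '[[-0.045,0.13,0,0.13,0.5],[-0.045,0.1325,0,0.13,0.5],[0,0,-0.1,0.133,0.5],[0,0,-0.2,0,0.5],[0,0,-0.2,0,0.5],[0,0,-0.2,0,0.5],[0,0,-0.15,0,0.5],[0,0,-0.1,0,0.5]]' 70
python3 -m crank '[[0,0,-0.045,0,0.5],[0,0,0,0,0.5],[0,0,0,0,-1],[0,0,0,0,-1],[0,0,0,0,-1],[0,0,0,0,-1],[0,0,0,0,-1],[0,0,0,0,-1]]' 70
python3 -m crank '[[0,0,0,0,-1],[0,0,0,0,-1]]'
python3 -c "
from h import *
p,a,T,o=tool();print(p,a,o['contact_force'],o['moment'])"
```

```text
clock: 11.97
tcp_pos: [0.6553, -0.0882, 0.0185]
orientation: [0.532, -3.091, -0.001]
contact_force: [0.1, 0.4, 0.4]
grip_width: 0.0636
gripper_force: 0.0
clock: 12.63
tcp_pos: [0.6602, -0.0879, 0.0147]
orientation: [-0.533, 3.093, -0.001]
contact_force: [-2.4, 1.1, 8.2]
grip_width: 0.0429
gripper_force: 73.7
clock: 12.8
tcp_pos: [0.6602, -0.0879, 0.0147]
orientation: [-0.533, 3.093, -0.001]
contact_force: [-1.3, 0.0, 7.4]
grip_width: 0.0428
gripper_force: 73.7
[ 0.66021428 -0.08791135  0.01467478] 109.54973516914245 [-1.30135904  0.02796984  7.36333802] [0.10988177 0.52429613 0.06412407]
```

```bash
python3 -m crank '[[0,0,0.05,0,-1],[0,0,0.15,0,-1],[0,0,0.2,0,-1],[0,0,0.2,0,-1],[-0.06,0.06,0.1,-0.06,-1],[-0.12,0.125,0,-0.06,-1],[-0.12,0.125,0,-0.06,-1],[-0.12,0.125,0,-0.06,-1]]'
python3 -m crank '[[-0.13,0.13,0,-0.06,-1],[-0.13,0.13,0,-0.063,-1],[-0.13,0.13,0,0,-1],[-0.13,0.13,0,0,-1],[0,0,0,0,-1],[0,0,0,0,-1],[0,0,0,0,-1]]'
python3 - <<'E'
from h import *
m,f=snap("w5"); p,a,T,o=tool()
print(p,a,o["clock"],o["contact_force"])
z=p[2]+.044-.0147
for n,t in dict(ctr=0,plus=.002).items():
  X=[p+T@np.array([x+t,y,0])for x,y in((22,22),(22,-22),(-22,-22),(-22,22)) for x,y in [(x/1000,y/1000)]]
  X=np.array(X);X[:,2]=z; print(n,proj(m,X).round(0).tolist())
h=cv2.cvtColor(f,cv2.COLOR_BGR2HSV)
q=blob((h[...,1]<166)&(h[...,2]>85)&(h[...,1]>80),(320.,100.)); q=cv2.convexHull(q)
print(cv2.boundingRect(q))
E
```

```text
clock: 13.47
tcp_pos: [0.5733, -0.0002, 0.153]
orientation: [-0.235, 3.132, 0.0]
contact_force: [0.9, 1.1, -5.4]
grip_width: 0.0429
gripper_force: 73.2
clock: 14.05
tcp_pos: [0.4709, 0.103, 0.1528]
orientation: [-0.089, 3.14, -0.0]
contact_force: [-0.3, -0.2, -5.4]
grip_width: 0.0429
gripper_force: 73.2
[0.47140969 0.10250606 0.15266931] 93.16386004946786 14.1 [-0.51286185 -0.17891021 -4.46519134]
ctr [[378.0, 250.0], [256.0, 250.0], [262.0, 351.0], [372.0, 351.0]]
plus [[379.0, 244.0], [256.0, 244.0], [262.0, 347.0], [373.0, 347.0]]
(252, 129, 135, 105)
```

View pics/w5.png

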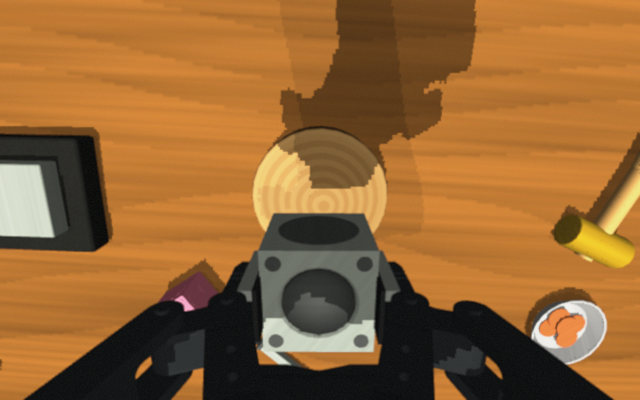

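The held cube's top face (near edge at row 251, far edge at row 351) matches a block centred on the tool. Now I lower it.

```bash
python3 -m crank '[[0.005,0.006,-0.15,0,-1],[0,0,-0.15,0,-1],[0,0,-0.1,0,-1],[0,0,-0.07,0,-1],[0,0,-0.045,0,-1],[0,0,0,0,-1],[0,0,0,0,-1]]'; python3 -m crank '[[0,0,-0.01,0,-1],[0,0,-0.005,0,-1],[0,0,0,0,-1]]'; python3 -m crank '[[0,0,-0.005,0,-1],[0,0,0,0,-1],[0,0,0,0,-1]]'
```

```text
clock: 14.68
tcp_pos: [0.4725, 0.1038, 0.0493]
orientation: [0.086, -3.14, 0.001]
contact_force: [-0.2, 0.4, -5.4]
grip_width: 0.0431
gripper_force: 73.0
clock: 14.93
tcp_pos: [0.4724, 0.1046, 0.0468]
orientation: [-0.088, 3.139, 0.001]
contact_force: [-0.5, 0.3, -5.8]
grip_width: 0.0431
gripper_force: 73.0
clock: 15.18
tcp_pos: [0.4719, 0.1045, 0.0454]
orientation: [-0.088, 3.14, 0.0]
contact_force: [-0.4, 0.1, -5.9]
grip_width: 0.0432
gripper_force: 73.0
```

```bash
python3 -m crank '[[0,-0.004,-0.005,0,-1],[0,0,0,0,-1]]'; python3 -m crank '[[0,0,-0.005,0,-1],[0,0,0,0,-1]]'; python3 -m crank '[[0,0,-0.003,0,-1],[0,0,0,0,-1]]'
```

```text
clock: 15.35
tcp_pos: [0.4721, 0.1041, 0.0447]
orientation: [-0.089, 3.14, 0.001]
contact_force: [-2.1, 1.5, 1.8]
grip_width: 0.0435
gripper_force: 73.7
clock: 15.52
tcp_pos: [0.4721, 0.1041, 0.0446]
orientation: [-0.089, 3.14, 0.001]
contact_force: [-6.3, 0.1, 15.6]
grip_width: 0.043
gripper_force: 75.8
clock: 15.68
tcp_pos: [0.472, 0.1041, 0.0446]
orientation: [-0.089, 3.14, 0.001]
contact_force: [-8.5, -0.1, 23.0]
grip_width: 0.0431
gripper_force: 77.0
```

```bash
python3 -m crank '[[0,0,0.007,0,-1],[0,0,0,0,0],[0,0,0,0,0.2],[0,0,0,0,0.35],[0,0,0,0,0.45],[0,0,0.05,0,0.45],[0,0,0.15,0,0.45],[0,0,0.2,0,0.45]]'
python3 -m crank '[[0.1,0,0.2,0,0.2],[0.15,0,0.2,0,0.2],[0.2,0,0,0,0.2],[0.05,0,0,0,0.2],[0,0,0,0,0.2],[0,0,0,0,0.2]]'
python3 - <<'E'
from h import *
m,f=snap("w6"); p,a,T,o=tool()
print(p,a,o["clock"])
h=cv2.cvtColor(f,cv2.COLOR_BGR2HSV)
u,v=proj(m,[[.472,.104,.074]])[0]; print(u,v)
c=proj(m,[[.472+x,.104+y,.074] for x,y in((.022,.022),(.022,-.022),(-.022,-.022),(-.022,.022))]);print(c.round().tolist())
cv2.imwrite("pics/w6c.png",cv2.resize(f[:250,170:470],None,fx=2.4,fy=2.4))
E
```

```text
clock: 16.35
tcp_pos: [0.4698, 0.103, 0.1232]
orientation: [0.088, -3.135, 0.003]
contact_force: [0.5, 0.2, -0.6]
grip_width: 0.0619
gripper_force: 0.0
clock: 16.85
tcp_pos: [0.5648, 0.1033, 0.1941]
orientation: [0.087, -3.139, 0.001]
contact_force: [-0.6, -0.1, 0.5]
grip_width: 0.0509
gripper_force: 0.0
[0.56401272 0.1034471  0.19384041] 93.22004551884037 16.9
326.46027524098736 74.06966836810906
[[354.0, 107.0], [295.0, 104.0], [297.0, 39.0], [359.0, 43.0]]
```

View pics/w6c.png

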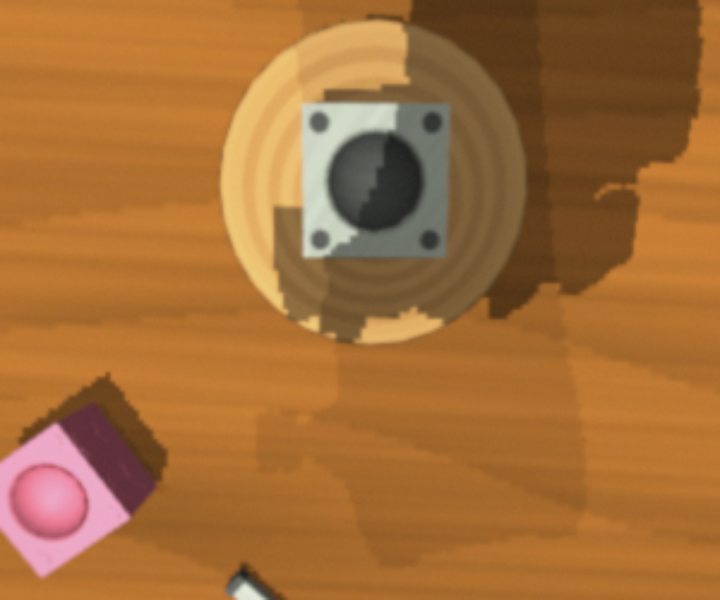

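The doming block sits central on the round: block at crop (376,180), round at (374,181). Next is the large punch.

```bash
python3 -m crank '[[0.05,-0.193,0,-0.022,0],[0.05,-0.193,0,-0.022,0],[0.05,-0.193,0,-0.022,0],[0.05,-0.193,0,-0.022,0],[0.05,-0.193,0,-0.022,0],[0.05,-0.193,0,-0.022,0],[0.05,-0.193,0,-0.022,0],[0.05,-0.193,0,-0.022,0]]'
python3 -m crank '[[0.05,-0.191,0,-0.022,0],[0,0,-0.1,0,0],[0,0,-0.2,0,0],[0,0,-0.2,0,0],[0,0,-0.05,0,0],[0,0,0,0,0],[0,0,0,0,0]]'
python3 - <<'E'
from h import *
m,f=snap("w7"); p,a,T,o=tool()
print(p,a,o["clock"])
print(proj(m,[[.654,-.2436,.014],[.688,-.247,.012],[.61,-.239,.005]]).round(0).tolist())
E
```

```text
clock: 17.57
tcp_pos: [0.6441, -0.2061, 0.194]
orientation: [-0.129, -3.137, -0.002]
contact_force: [1.4, 1.2, -0.7]
grip_width: 0.0427
gripper_force: 0.0
clock: 18.15
tcp_pos: [0.6553, -0.2429, 0.0853]
orientation: [-0.155, -3.137, -0.0]
contact_force: [0.2, -0.5, 0.3]
grip_width: 0.0427
gripper_force: 0.0
[ 0.65646098 -0.24344504  0.08677558] 84.3319832176532 18.2
[[317.0, 215.0], [317.0, 261.0], [317.0, 146.0]]
```

View pics/w7.png

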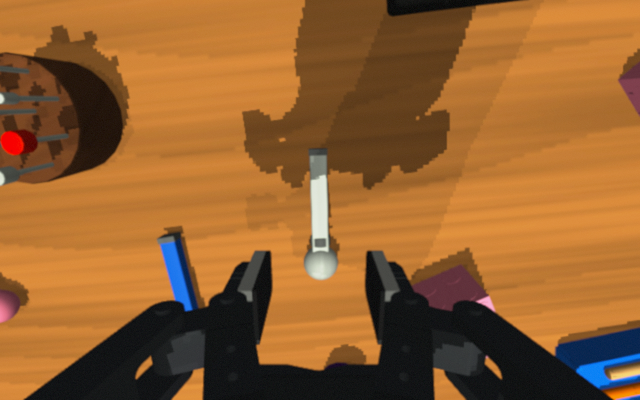

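```bash
python3 -m crank '[[0,0.007,-0.15,0.033,0],[0,0,-0.15,0,0],[0,0,-0.07,0,0],[0,0,-0.04,0,0],[0,0,0,0,0],[0,0,0,0,-1],[0,0,0,0,-1],[0,0,0,0,-1]]' 40
python3 -m crank '[[0,0,0,0,-1],[0,0,0,0,-1],[0,0,0,0,-1]]' 40
python3 -c "
from h import *
p,a,T,o=tool();print(p,a,o['contact_force'],o['grip_width'])"
```

```text
clock: 18.87
tcp_pos: [0.6568, -0.2427, 0.0047]
orientation: [0.115, 3.137, -0.002]
contact_force: [0.1, -0.8, 3.8]
grip_width: 0.0096
gripper_force: 41.4
clock: 19.12
tcp_pos: [0.6568, -0.2427, 0.0046]
orientation: [0.116, 3.136, -0.002]
contact_force: [-0.8, 0.3, 7.0]
grip_width: 0.0098
gripper_force: 41.8
[ 0.65683405 -0.24271661  0.00461226] 85.77768520152989 [-0.79963058  0.30335564  6.96766472] 0.009828618983194192
```

```bash
python3 -m crank '[[0,0,0.05,0,-1],[0,0,0.15,0,-1],[0,0,0.2,0,-1],[-0.09,0.12,0.15,0.02,-1],[-0.1,0.125,0.05,0.02,-1],[-0.1,0.125,0,0.02,-1],[-0.1,0.125,0,0.02,-1],[-0.1,0.125,0,0.02,-1]]'
python3 -m crank '[[-0.1,0.125,0,0.02,-1],[-0.1,0.125,0,0.02,-1],[-0.1,0.125,0,0.016,-1],[-0.1,0.125,0,0,-1],[0,0,0,0,-1],[0,0,0,0,-1]]'
python3 - <<'E'
from h import *
m,f=snap("w8"); p,a,T,o=tool()
print(p,a,o["clock"],o["contact_force"])
z=p[2]-.0047
for X in((0,0,.0145),(-.044,0,.011),(.034,0,.012)): print(proj(m,[[p[0]+X[0]*np.sin(np.radians(a)),p[1]-X[0]*np.cos(np.radians(a)),z+X[2]]]).round(0))
h=cv2.cvtColor(f,cv2.COLOR_BGR2HSV)
cv2.imwrite("pics/w8c.png",cv2.resize(f[130:390,200:440],None,fx=2,fy=2))
E
```

```text
clock: 19.78
tcp_pos: [0.5568, -0.1172, 0.1231]
orientation: [-0.009, 3.141, 0.0]
contact_force: [-0.4, 1.3, -0.5]
grip_width: 0.0099
gripper_force: 40.9
clock: 20.28
tcp_pos: [0.4769, -0.0168, 0.1227]
orientation: [-0.082, 3.14, 0.001]
contact_force: [-0.3, -0.1, -0.2]
grip_width: 0.0096
gripper_force: 40.9
[ 0.47801242 -0.01807993  0.12279555] 92.88711935888202 20.3333 [-0.03976711  0.13793197 -0.13565723]
[[316. 279.]]
[[316. 178.]]
[[316. 341.]]
```

View pics/w8c.png

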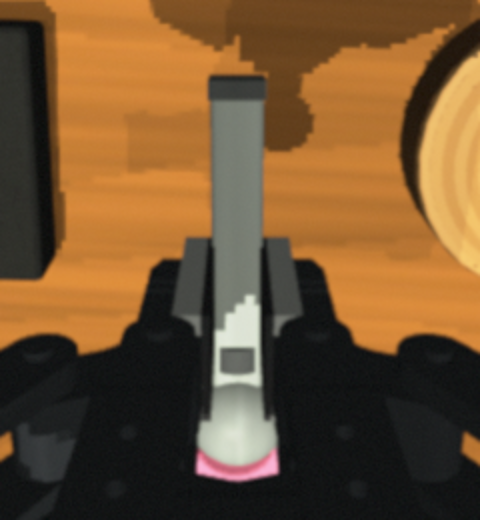

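The punch is held straight: tail edge at crop (237,100), ball at (237,430), within about 1 mm of what I expected. Now I lower it.

```bash
python3 -m crank '[[0.005,0,-0.15,0,-1],[0,0,-0.15,0,-1],[0,0,-0.12,0,-1],[0,0,-0.1,0,-1],[0,0,-0.05,0,-1],[0,0,0,0,-1],[0,0,0,0,-1]]'; python3 -m crank '[[0,0,-0.007,0,-1],[0,0,0,0,-1]]'; python3 -m crank '[[0,0,-0.005,0,-1],[0,0,0,0,-1]]'
```

```text
clock: 20.92
tcp_pos: [0.4794, -0.0191, 0.0082]
orientation: [0.075, -3.141, 0.001]
contact_force: [0.1, 0.0, -1.1]
grip_width: 0.0095
gripper_force: 40.8
clock: 21.08
tcp_pos: [0.4799, -0.0185, 0.0077]
orientation: [-0.077, 3.138, 0.0]
contact_force: [0.6, -0.4, -0.4]
grip_width: 0.0092
gripper_force: 40.8
clock: 21.25
tcp_pos: [0.4793, -0.0183, 0.0063]
orientation: [-0.077, 3.139, 0.0]
contact_force: [0.2, -0.3, -1.6]
grip_width: 0.0094
gripper_force: 40.8
```

```bash
python3 -m crank '[[0,0,-0.005,0,-1],[0,0,0,0,-1]]'; python3 -m crank '[[0,0,-0.005,0,-1],[0,0,0,0,-1]]'; python3 -m crank '[[0,0,-0.003,0,-1],[0,0,0,0,-1]]'
```

```text
clock: 21.42
tcp_pos: [0.4789, -0.0183, 0.0048]
orientation: [-0.077, 3.14, 0.0]
contact_force: [-0.4, -0.1, -0.4]
grip_width: 0.01
gripper_force: 40.8
clock: 21.58
tcp_pos: [0.479, -0.0183, 0.0044]
orientation: [-0.077, 3.14, 0.0]
contact_force: [-3.7, -0.7, 11.4]
grip_width: 0.0099
gripper_force: 42.4
clock: 21.75
tcp_pos: [0.479, -0.0183, 0.0043]
orientation: [-0.077, 3.14, 0.001]
contact_force: [-5.1, -0.0, 19.9]
grip_width: 0.01
gripper_force: 43.3
```

```bash
python3 -m crank '[[0,0,0.007,0,-1],[0,0,0,0,-0.7],[0,0,0,0,-0.4],[0,0,0,0,-0.2],[0,0,0,0,-0.2],[0,0,0.1,0,-0.2],[0,0,0.2,0,-0.2],[0,0,0.2,0,-0.2]]'
python3 -m crank '[[0,0,0.2,0,-0.2],[0,0,0.2,0,-0.2],[0,0,0.05,0,-0.2],[0.015,0.192,0,-0.05,0],[0.015,0.192,0,-0.05,0],[0.015,0.192,0,-0.05,0],[0.015,0.192,0,-0.05,0],[0.015,0.192,0,-0.05,0]]'
python3 -m crank '[[0.015,0.192,0,-0.05,0],[0.015,0.192,0,-0.05,0],[0.015,0.192,0,-0.05,0],[0.015,0.192,0,-0.05,0],[0.015,0.192,0,-0.07,0],[0,0,0,0,0],[0,0,0,0,0]]'
python3 - <<'E'
from h import *
m,f=snap("w9"); p,a,T,o=tool()
print(p,a,o["clock"])
E
```

```text
clock: 22.42
tcp_pos: [0.4773, -0.0185, 0.1044]
orientation: [0.077, -3.136, 0.001]
contact_force: [1.0, -0.5, 0.7]
grip_width: 0.034
gripper_force: 0.0
clock: 23.08
tcp_pos: [0.4934, 0.1753, 0.1941]
orientation: [-0.235, -3.132, 0.0]
contact_force: [0.5, 0.6, 0.8]
grip_width: 0.043
gripper_force: 0.0
clock: 23.67
tcp_pos: [0.5075, 0.3685, 0.1932]
orientation: [-0.553, -3.091, 0.0]
contact_force: [1.0, -0.8, 0.5]
grip_width: 0.0426
gripper_force: 0.0
[0.50822388 0.36589216 0.193339  ] 69.53590292817012 23.7167
```

View pics/w9.png

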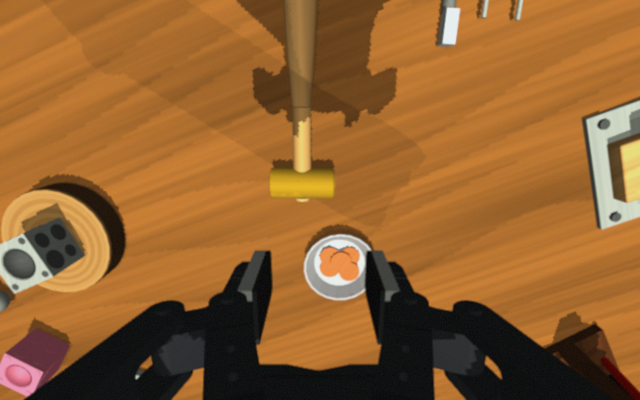

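The hammer head runs from (271,183) to (334,183) and the handle goes up to (300,20), almost in line with the tool. The dish at (338,266) is close to the head.

Run:
```python
from h import *
f=cv2.imread("pics/w9.png"); m=r.camera_model("wrist"); h=cv2.cvtColor(f,cv2.COLOR_BGR2HSV)
q=blob((h[...,1]>200)&(h[...,0]>20)&(h[...,0]<30)&(h[...,2]>90),(302.,183.)); print(cv2.boundingRect(q)); 
print(wrect(m,q,.015)); print(ray(m,[(271,183),(334,183),(302.5,168),(302.5,196)],.015).round(4).tolist())
hd=((h[...,0]>15)&(h[...,1]<175)&(h[...,2]>70)).astype(np.uint8)
e=[]
for v in list(range(60,100,6))+list(range(120,165,4)):
    c=np.flatnonzero(hd[v,280:325])+280; e.append(((c.min()+c.max())/2,v)); print(v,c.min(),c.max(),end="; ")
P=ray(m,e,.015)[:,:2]; vx,vy,x,y=cv2.fitLine(P.astype(np.float32),2,0,.001,.001).ravel(); print("\nhandle",np.degrees(np.arctan2(vy,vx)),(x,y))
c=ray(m,[(302.5,183)],.015)[0]; 
print(r.get_obs()["tcp_pos"])
```

```text
(270, 168, 64, 30)
(array([503.5, 349.9]), array([61.1, 28.6]), 69.5)
[[0.4936, 0.3224, 0.015], [0.5148, 0.3792, 0.015], [0.4906, 0.3561, 0.015], [0.5163, 0.3461, 0.015]]
60 288 314; 66 288 313; 72 288 313; 78 289 312; 84 290 312; 90 290 311; 96 291 311; 120 292 310; 124 293 310; 128 293 310; 132 293 310; 136 292 310; 140 293 311; 144 292 311; 148 293 310; 152 292 310; 156 293 310; 160 293 311; 164 293 311; 
handle -20.586847 (np.float32(0.4481574), np.float32(0.37133792))
[0.50822388 0.36589216 0.193339  ]
```

```bash
python3 -m crank '[[-0.172,-0.02,0,0,0],[0,0,-0.2,0,0],[0,0,-0.2,0,0],[0,0,-0.2,0,0],[0,0,-0.2,0,0],[0,0,-0.1,0,0],[0,0,-0.05,0,0],[0,0,0,0,0]]' 90
python3 -m crank '[[0,0,0,0,-1],[0,0,0,0,-1],[0,0,0,0,-1],[0,0,0,0,-1],[0,0,0,0,-1],[0,0,0,0,-1],[0,0,0,0,-1]]' 90
python3 -c "
from h import *
p,a,T,o=tool();print(p,a,o['contact_force'],o['grip_width'])"
```

```text
clock: 24.38
tcp_pos: [0.4737, 0.3588, 0.0024]
orientation: [-0.564, -3.088, 0.006]
contact_force: [0.4, -0.5, 0.6]
grip_width: 0.0427
gripper_force: 0.0
clock: 24.97
tcp_pos: [0.476, 0.3624, 0.0068]
orientation: [0.561, 3.088, 0.004]
contact_force: [-0.5, -0.9, 7.5]
grip_width: 0.0136
gripper_force: 88.2
[0.47604966 0.36242407 0.00676212] 69.409773750436 [-0.52817893 -0.924958    7.51808061] 0.013586018095799977
```

```bash
python3 -m crank '[[0,0,0.05,0,-1],[0,0,0.1,0,-1],[0,0,0.15,0,-1],[0,0,0.2,0,-1],[0,0,0.2,0,-1],[0,0,0.2,0,-1],[0,0,0.05,0,-1],[0,-0.1,0,0.03,-1]]'
python3 -m crank '[[-0.005,-0.18,0,0.03,-1],[-0.005,-0.18,0,0.03,-1],[-0.005,-0.18,0,0.03,-1],[-0.005,-0.18,0,0.03,-1],[-0.005,-0.18,0,0.03,-1],[-0.005,-0.18,0,0.03,-1],[-0.005,-0.18,0,0.03,-1],[-0.005,-0.18,0,0.03,-1]]'
python3 -m crank '[[-0.005,-0.18,0,0.03,-1],[-0.005,-0.18,0,0.03,-1],[-0.005,-0.18,0,0.03,-1],[-0.005,-0.18,0,0.03,-1],[-0.005,-0.18,0,0.03,-1],[-0.005,-0.18,0,0.03,-1],[-0.005,-0.18,0,0.03,-1],[-0.005,-0.18,0,0.03,-1]]'
python3 -m crank '[[0,-0.14,0,0.006,-1],[0,0,0,0,-1],[0,0,0,0,-1],[0,0,0,0,-1]]'
python3 -c "
from h import *
p,a,T,o=tool();print(p,a,o['contact_force'],o['moment'],o['joints'].round(2))"
```

```text
clock: 25.63
tcp_pos: [0.475, 0.3475, 0.1995]
orientation: [0.516, 3.094, 0.015]
contact_force: [-0.2, 0.6, -3.6]
grip_width: 0.0138
gripper_force: 88.5
clock: 26.3
tcp_pos: [0.465, 0.0518, 0.1943]
orientation: [-0.229, -3.132, -0.0]
contact_force: [1.4, -0.4, -4.5]
grip_width: 0.0139
gripper_force: 88.5
clock: 26.97
tcp_pos: [0.4571, -0.2355, 0.1943]
orientation: [0.067, -3.14, -0.001]
contact_force: [1.2, -0.4, -3.8]
grip_width: 0.0134
gripper_force: 88.4
clock: 27.3
tcp_pos: [0.4578, -0.2613, 0.194]
orientation: [0.073, -3.14, -0.002]
contact_force: [-0.1, 0.7, -4.4]
grip_width: 0.014
gripper_force: 88.6
[ 0.45777005 -0.26129706  0.19397964] 92.64597230619584 [-0.08500208  0.67177462 -4.35590246] [0.00853948 0.01976048 0.02055519] [ 0.11  0.28  0.35  1.96 -0.12  0.91  2.14]
```

```bash
python3 -m crank '[[0.015,-0.003,-0.2,0,-1],[0,0,-0.2,0,-1],[0,0,-0.2,0,-1],[0,0,-0.15,0,-1],[0,0,-0.08,0,-1],[0,0,-0.05,0,-1],[0,0,0,0,-1],[0,0,0,0,-1]]'
python3 - <<'E'
from h import *
m,f=snap("w10"); p,a,T,o=tool(); print(p,a,o["contact_force"])
d=np.array([np.sin(np.radians(a)),-np.cos(np.radians(a))])
for s in(.03,-.17):
    X=[*(p[:2]+s*d),p[2]+.0085]; print(s,proj(m,[X]).round(0))
E
```

```text
clock: 27.97
tcp_pos: [0.462, -0.2622, 0.0189]
orientation: [-0.074, 3.14, 0.001]
contact_force: [0.7, -0.1, -2.4]
grip_width: 0.0137
gripper_force: 88.7
[ 0.46250696 -0.26274137  0.01958123] 92.69186619708384 [ 0.37373407 -0.09640281 -3.89480763]
0.03 [[317. 336.]]
-0.17 [[ 317. -222.]]
```

View pics/w10.png

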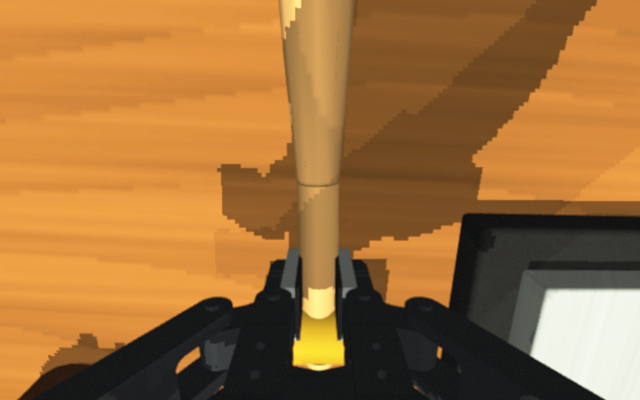

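The hammer is held straight, with the handle along column 318 and the head at (318,345), and the pad and block are clear on the right. I lower it to contact.

```bash
python3 -m crank '[[-0.008,0.004,-0.03,0,-1],[0,0,-0.02,0,-1],[0,0,0,0,-1],[0,0,0,0,-1]]'; python3 -m crank '[[0,0,-0.007,0,-1],[0,0,0,0,-1]]'; python3 -m crank '[[0,0,-0.005,0,-1],[0,0,0,0,-1]]'
```

```text
clock: 28.35
tcp_pos: [0.4598, -0.2621, 0.0087]
orientation: [-0.072, 3.141, 0.0]
contact_force: [0.2, 0.2, -3.9]
grip_width: 0.0136
gripper_force: 88.7
clock: 28.52
tcp_pos: [0.4599, -0.2622, 0.0071]
orientation: [-0.072, 3.141, -0.0]
contact_force: [-0.1, -0.4, -3.8]
grip_width: 0.0135
gripper_force: 88.7
clock: 28.68
tcp_pos: [0.4599, -0.2623, 0.0068]
orientation: [-0.072, 3.141, 0.0]
contact_force: [-2.8, 1.4, 5.2]
grip_width: 0.0139
gripper_force: 90.1
```

```bash
python3 -m crank '[[0,0,-0.004,0,-1],[0,0,0,0,-1],[0,0,0.004,0,-0.85],[0,0,0,0,-0.7],[0,0,0,0,-0.5],[0,0,0,0,-0.2],[0,0,0,0,0],[0,0,0,0,0]]'
python3 -m crank '[[0,0,0.1,0,0],[0,0,0.2,0,0],[0,0,0.2,0,0],[0.1,0,0.2,0,0],[0.15,0,0.2,0,0],[0.2,0.05,0.1,0,0],[0.1,0,0,0,0],[0,0,0,0,0]]'
python3 - <<'E'
from h import *
p,a,T,o=tool(); m,f=snap("w11"); print(p,a,o["clock"])
ft=r.grab_frame("top"); cv2.imwrite("pics/top1.png",ft)
h=cv2.cvtColor(f,cv2.COLOR_BGR2HSV)
u,v=map(float,proj(m,[[.4907,-.26,.02]])[0]); print(u,v)
try:
    q=blob((h[...,1]>190)&(h[...,0]>19)&(h[...,0]<32)&(h[...,2]>80),(u,v)); print("head",cv2.boundingRect(q),wrect(m,q,.015))
except Exception as e: print(e)
cv2.imwrite("pics/fin.png",np.hstack([cv2.resize(f,(400,250)),cv2.resize(ft[200:345,190:422],(400,250))]))
E
```

```text
clock: 29.35
tcp_pos: [0.4601, -0.2623, 0.006]
orientation: [-0.072, 3.14, -0.0]
contact_force: [-0.3, 0.2, 0.9]
grip_width: 0.0431
gripper_force: 0.0
clock: 30.02
tcp_pos: [0.5657, -0.2511, 0.1967]
orientation: [-0.08, 3.134, -0.002]
contact_force: [0.3, 1.0, -0.2]
grip_width: 0.0426
gripper_force: 0.0
[ 0.56573323 -0.25114421  0.19666975] 92.93610917850417 30.0167
312.9869015124185 98.24576512818884
head (278, 78, 70, 34) (array([ 487.6, -260.7]), array([28.6, 62.6]), 2.8)
```

View pics/fin.png

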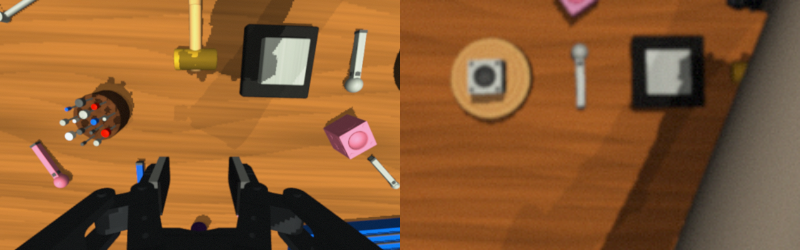

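Everything is placed: hammer head at (195,58), then pad with block, punch and round in a row. One numeric check before handing in.

Run:
```python
from h import *
m=r.camera_model("wrist"); f=cv2.imread("pics/w11.png"); h=cv2.cvtColor(f,cv2.COLOR_BGR2HSV)
s=(h[...,1]<70)&(h[...,2]>60)
q=blob(s,tuple(map(float,proj(m,[[.485,-.14,.043]])[0]))); print("block",wrect(m,q,.043))
d=cv2.morphologyEx(((f[...,2]<75)&(h[...,1]<110)|s).astype(np.uint8)*255,cv2.MORPH_CLOSE,np.ones((3,3)))>0
q=blob(d,tuple(map(float,proj(m,[[.485,-.14,.043]])[0]))); print("pad outline incl side",cv2.boundingRect(q),wrect(m,q,.025))
t=r.camera_model("top"); g=cv2.imread("pics/top1.png"); hg=cv2.cvtColor(g,cv2.COLOR_BGR2HSV); sg=(hg[...,1]<90)&(hg[...,2]>90)
for n,X,z in(("block",(.485,-.14,.043),.043),("dome",(.46,.104,.074),.074),("punch",(.475,-.018,.014),.012)):
    try: print("top",n,wrect(t,blob(sg,tuple(map(float,proj(t,[X])[0]))),z))
    except Exception as e: print(n,e)
q=blob(g[...,2]<60,tuple(map(float,proj(t,[(.44,-.14,.025)])[0]))); print("top pad",wrect(t,q,.025))
q=blob((hg[...,1]<175)&(hg[...,2]>110),tuple(map(float,proj(t,[(.43,.104,.03)])[0]))); P=(ray(t,cv2.convexHull(q)[:,0],.03)[:,:2]*1000).astype(np.float32); print("top round",cv2.minEnclosingCircle(P))
```

```text
block (array([ 478.9, -143.1]), array([61.1, 61.7]), 1.3)
pad outline incl side (385, 39, 124, 118) (array([ 479.6, -146. ]), array([ 96.8, 100.3]), 1.3)
top block (array([ 486.2, -138.6]), array([58.3, 58.8]), 1.1)
top dome (array([474.7, 103.8]), array([45.6, 43.4]), 2.3)
top punch (array([479. , -18.5]), array([86.5, 19.4]), 1.6)
top pad (array([ 485.9, -142. ]), array([ 99.7, 102.7]), 1.1)
top round ((474.0213317871094, 103.27970123291016), 56.33189010620117)
```

Run:
```python
from h import *
m,f=snap("w12"); h=cv2.cvtColor(f,cv2.COLOR_BGR2HSV); s=(h[...,1]<70)&(h[...,2]>60)
pt=lambda *X: tuple(map(float,proj(m,[X])[0]))
print("block",wrect(m,blob(s,pt(.485,-.14,.043)),.043))
print("head",wrect(m,blob((h[...,1]>190)&(h[...,0]>19)&(h[...,0]<32)&(h[...,2]>80),pt(.49,-.26,.02)),.015))
print("punch",wrect(m,blob(s,pt(.475,-.018,.014)),.012))
R=f[...,2].astype(int);u,v=pt(.485,-.14,.025)
d=cv2.morphologyEx(((f[...,2]<75)&(f[...,2]>31)&(h[...,1]<110)|s).astype(np.uint8)*255,cv2.MORPH_CLOSE,np.ones((3,3)))>0
print("pad",wrect(m,blob(d,(u,v)),.025))
```

```text
block (array([ 485.2, -142.6]), array([61.2, 64.4]), 1.8)
head (array([ 487.7, -261. ]), array([28.8, 62. ]), 2.6)
punch (array([478.6, -22.8]), array([89.5, 27.7]), 10.2)
pad (array([ 486.1, -142.5]), array([97.5, 96.7]), 1.3)
```

```bash
python3 -c "
from bench import r
print(r.hand_in())"
```

```text
the job is handed in; nothing more can be done
None
```

I handed the job in at about 30 s with all four pieces placed as asked: by the last camera checks the two blocks are centred to about 1–3 mm, and the hammer head is about 40 mm clear of the pad and level with its middle to about 3 mm.

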